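# Pull out the saw bed's leaf and slide the loaded tote onto it

## Task

Clear the saw's side bed for the next cut, in this order. First turn the red clamp handle to unlock the grey pull-out leaf, draw the leaf out until the red line across it comes level with the edge of the bed, and turn the handle back to lock it. Then lay every dark walnut blank from the bench in the blue tote while it still stands on the bed, and last slide the loaded tote - never lifted or tipped - over the step until it sits flat and square on the leaf, wholly clear of the bed.

Things in the scene. Friction and masses are not known exactly. Their poses are not given: they have to be found in the camera images.
- saw_bed: The saw's side bed, bolted down: bright aluminium plate on dark steel sides. Origin at bench level. Its flat top is 40 mm above the bench, from -95 to 95 mm in x and -150 to 140 mm in y. +y is the way the leaf draws out, +x points away from the robot, z up. A grey clamp housing (52 x 60 mm, 42 mm high) is fixed to its front side, centred at x -121, y 110 mm.
- bed_edge (a point): Middle of the bed's top edge on the leaf side (at y = 140 mm of the bed, 40 mm up). Axes as those of the bed.
- leaf (a joint): How far the grey leaf is drawn out from under the bed along the bed's +y, in m: 0 fully in, 0.27 the end of its run; at 0.25 the red line lies exactly at the bed's edge. The leaf is a plate 160 mm wide (x), its top 32 mm above the bench, 8 mm lower than the bed. It draws with 2 to 4 N when unlocked; locked, the brake holds it.
- leaf_line (a point): Middle of the red line across the top of the leaf; it is hidden under the bed until the leaf is nearly at length. Moves with the leaf.
- leaf_stop (a point): Middle of the top of the black upright stop across the leaf's outer end, which serves as its pull: 120 mm wide (x), 12 mm thick (y), top 72 mm above the bench. With the leaf in, its inner face is 12 mm from the bed's edge, so fingers astride it must stay above the 40 mm high bed. At 0.25 the leaf is free for 262 mm between bed and stop.
- clamp (a joint): Angle of the red clamp handle in rad about the vertical, growing anticlockwise seen from above: 0 fully locked, 1.4 its end, unlocked; the brake bites below about 0.7, fully near 0. An eccentric clamp: it takes about 0.1 N m and stays where it is left.
- clamp_grip (a point): On the axis of the red clamp handle, at half height of its bar, 66 mm above the bench (at x -135, y 120 mm of the bed). The bar is 64 mm long, 15 mm thick, 24 mm high; its length is this point's y axis, along the bed's y when locked. It turns with the handle.
- tote: Open blue plastic tote, 160 mm (x) x 220 mm (y) outside at the rim, 70 mm high, about 0.4 kg. Origin: centre of its underside, z up. A rim band 10 mm thick and 12 mm high runs round the top; the opening inside it is 140 x 200 mm, the floor 6 mm thick. It starts on the bed, its y along the bed's y.
- tote_rear_rim (a point): Middle of the top of the tote's rim on its -y side (away from the leaf), 70 mm above the tote's underside; the rim there is 10 mm thick in y.
- blank1: Dark walnut blank, 120 x 36 x 24 mm (x, y, z of its own frame), 70 g. Origin: its centre. Lies on the bench at the start. Two to four of the four blanks are present.
- blank2: Dark walnut blank, 120 x 36 x 24 mm (x, y, z of its own frame), 70 g. Origin: its centre. Lies on the bench at the start. Two to four of the four blanks are present.
- blank3: Dark walnut blank, 120 x 36 x 24 mm (x, y, z of its own frame), 70 g. Origin: its centre. Lies on the bench at the start. Two to four of the four blanks are present.
- blank4: Dark walnut blank, 120 x 36 x 24 mm (x, y, z of its own frame), 70 g. Origin: its centre. Lies on the bench at the start. Two to four of the four blanks are present.

How it is judged (in metres and radians):
On the way, in this order (a step that is already met when the one before it is completed fails the run):
1. the clamp handle is turned to unlock while the leaf is still in (value of joint clamp above 0.6 rad and value of joint leaf below 0.06 m), for 0.1 s.
2. the leaf is drawn out with the red line level with the bed's edge, within 12 mm (value of joint leaf between 0.238 and 0.262 m), for 0.2 s.
3. the clamp is locked again with the leaf at that length (all of step 2 and value of joint clamp below 0.2 rad), for 0.2 s.
4. every blank present is in the tote while the tote stands on the bed (x of blank1 in the frame of tote between -0.075 and 0.075 m and y of blank1 in the frame of tote between -0.105 and 0.105 m and z of blank1 in the frame of tote between 0 and 0.078 m and x of blank2 in the frame of tote between -0.075 and 0.075 m and y of blank2 in the frame of tote between -0.105 and 0.105 m and z of blank2 in the frame of tote between 0 and 0.078 m and x of blank3 in the frame of tote between -0.075 and 0.075 m and y of blank3 in the frame of tote between -0.105 and 0.105 m and z of blank3 in the frame of tote between 0 and 0.078 m and x of blank4 in the frame of tote between -0.075 and 0.075 m and y of blank4 in the frame of tote between -0.105 and 0.105 m and z of blank4 in the frame of tote between 0 and 0.078 m and y of tote in the frame of saw_bed below 0.06 m), for 0.2 s.
At the end, for the whole second after the job is handed in: Leaf at 0.25 m within 12 mm, handle below 0.2 rad; every blank present inside the tote; tote released, at rest and flat on the leaf (tilt below 0.025 rad), its origin over 250 mm in y and within 30 mm in x of the bed's origin, within 0.17 rad of square (all of step 3 and x of blank1 in the frame of tote between -0.075 and 0.075 m and y of blank1 in the frame of tote between -0.105 and 0.105 m and z of blank1 in the frame of tote between 0 and 0.078 m and x of blank2 in the frame of tote between -0.075 and 0.075 m and y of blank2 in the frame of tote between -0.105 and 0.105 m and z of blank2 in the frame of tote between 0 and 0.078 m and x of blank3 in the frame of tote between -0.075 and 0.075 m and y of blank3 in the frame of tote between -0.105 and 0.105 m and z of blank3 in the frame of tote between 0 and 0.078 m and x of blank4 in the frame of tote between -0.075 and 0.075 m and y of blank4 in the frame of tote between -0.105 and 0.105 m and z of blank4 in the frame of tote between 0 and 0.078 m and x of tote in the frame of saw_bed between -0.03 and 0.03 m and z of tote in the frame of saw_bed between 0.029 and 0.035 m and y of tote in the frame of saw_bed above 0.25 m and angle between tote's own z axis and vertical below 0.025 rad and angle between the y axis of tote and the y axis of saw_bed, either way round below 0.17 rad and linear speed of tote below 0.02 m/s); the robot touches nothing.
It fails at once if the tote is lifted instead of slid (its underside's centre more than 30 mm above the bed's top) (z of tote in the frame of saw_bed above 0.07 m).
It fails at once if the tote is tipped by more than 0.25 rad (angle between tote's own z axis and vertical above 0.25 rad).
Of blank1, blank2, blank3, blank4 only 2 to 4 are there at a start; the rules pass over those that are not, and their reading is None.
At some moment in a run one of blank1, blank2, blank3, blank4 may be knocked a few centimetres aside while the robot is not near it.
Once in a run the grip may slacken for a moment while it holds something.
It also fails if it takes over 210 s, if anything falls off the work surface, if the arm or the gripper's body presses on something with over 40 N, if the wrist force passes 120 N, or if a joint passes its speed limit or range.

## Robot

A 6-joint arm with a two-finger parallel gripper is mounted at the origin on the work surface. World frame = base frame: x ahead of the robot, y to its left, z up, the work surface at z = 0. Lengths are in mm, angles in rad, forces in N, time in s.
With the tool pointing down it reaches from about 350 to 875 mm from the base axis. Payload 4.2 kg.
Tool frame: the origin (TCP) lies between the finger pads; the fingertips stand 25 mm ahead of it and the grasp point (between the pads) lies 6 mm ahead of it; z points along the fingers, y is the line along which they close (so a half turn about z gives the same grasp; the last joint's range is limited). The gripper opens to 85 mm and grips with 20 to 120 N. Pads are 22 mm wide; open, the fingers measure 114 mm over their backs; the gripper's body (76 mm by 85 mm) begins 54 mm behind the grasp point. The pads swing forward as they close: fully open they stand 13 mm farther back than shut.
Start: joints at [-0.986, 0.385, 0.008, 0, -1.194, -0.259], TCP at [200.057, -592.095, 256.312] pointing down, gripper open.
Joint ranges: [-3.14, 3.14], [-1.21, 2.06], [-1.07, 1.41], [-3.16, 2.05], [-2.99, -0.16], [-3.1, 3.1]. Speed limits (rad/s): [2.79, 2.79, 3.14, 3.14, 3.14, 3.14].

## Interface

Orientations are given as a unit quaternion [x, y, z, w].
In Python, from bench import read_state, get_image, job_done gives the robot as it stands.
- The arm moves only by the tool play_rows, never from a script. Its argument "series" is a list of rows, each a list of 6 numbers: the shift along the world's x, y, z in mm, then the turn, a rotation vector about the world's x, y, z in units of 6 degrees (1.0 is 6 degrees). A call has 1 to 20 rows; each row shifts and turns the commanded pose from where the row before left it; what a row does not reach is not made up. A row lasts 1/12 s, in which the tool goes at most 41.7 mm and 7.16 degrees, less where a joint would pass 70% of its speed; a pose out of reach is approached as far as the arm can. A call is refused whole if a number of a shift passes 41.7 or a number of a turn 1, either way. A call with a gripper value outside its range is refused whole. "gripper" is the opening, from 0 (shut) to 1 (fully open), set as the call begins (left out, the last holds). The fingers move at their own pace and stop on an object; the grip force is fixed at half the most. Time passes only in rows, so rows that do not move let the fingers close. It gives the time, the measured TCP pose, the force, the opening and the grip force at its end, in the units of the state.
- read_state(): the state, without advancing time (a new reading comes with each control period).
- get_image(name): name is "scene" or "top" or "wrist"; returns a dict with "image" (420x560x3 uint8, red, green, blue), "fx", "fy", "cx", "cy" (pixels), "eye" and "rotation" of the camera in the world. Camera axes: x right, y down, z forward; pixel columns grow to the right and rows downward; lengths in mm; the calibration is good to about 2 mm. A picture is of the moment at which its call begins. There is no depth.
- job_done(): hands the job in; it is judged then, once.
The state is a dict: "clock": time; "joints": joint angles; "joint_vel": joint speeds; "joint_efforts": joint torques, N m; "position": TCP position; "ee_rot": TCP orientation; "contact_force": force on the tool from outside, world axes, zero at the start; "wrist_torque": the same for the moment, N m; "gripper_width": finger opening in mm; "grasp_force": force on a finger pad.
Only numpy, scipy, OpenCV 4.12 (cv2) and the standard library are available. Lean on these libraries where they do the work, as an engineer would, in place of code of your own. Each camera call takes 0.05 s, during which the arm holds its last target. There are 200 camera calls.

## Working session

There is one attempt and no reset: what is moved stays moved. The work goes in short steps, Python scripts to look and compute and a tool call to move; the robot and the scene stay as the last step left them, time stands still between calls to the robot, and variables do not carry over. Pictures are saved under pics/ and viewed, at most 14 in all, crops included, and the job is handed in when it is done.

Besides the shell and the picture viewer there is one more tool, called after "Emit:" by a JSON object that holds its "op" and its "data". play_rows: Moves the arm, as the interface text tells. Its arguments: {"type":"object","properties":{"series":{"type":"array","items":{"type":"array","items":{"type":"number"}}},"gripper":{"type":"number"}},"required":["series"]}

```bash
mkdir -p pics; ls
python3 - <<'E'
from bench import *
import cv2
print(read_state())
for n in("scene","top"):
    d=get_image(n); cv2.imwrite(f"pics/{n}0.png",d["image"][:,:,::-1]); print(n,d["fx"],d["cx"],d["cy"],d["eye"],d["rotation"])
E
```

```text
pics
{'clock': 0.0, 'joints': array([-9.86433146e-01,  3.85567891e-01,  6.63309482e-03, -4.82161957e-04,
       -1.19400284e+00, -2.58586940e-01]), 'joint_vel': array([-4.53864636e-04,  9.42144024e-05, -1.40804934e-03,  9.92834123e-04,
       -3.30717008e-04, -1.38029567e-03]), 'joint_efforts': array([ 1.03579007e-04, -3.92287087e+01,  1.88396591e+01,  4.18600112e+00,
       -4.68285536e-03,  5.88326188e-08]), 'position': array([ 199.86930321, -591.62615738,  255.22002594]), 'ee_rot': array([-1.62080906e-01,  9.86776866e-01,  1.06862556e-03, -2.33546694e-04]), 'contact_force': array([ 0.35782464, -0.05680522,  0.10619086]), 'wrist_torque': array([0.01159243, 0.00563266, 0.00950619]), 'grasp_force': 0.0, 'gripper_width': 85.41112219934591}
scene 399.840097841717 283.8051322006308 213.11720436904372 [894.49847347 574.63151381 792.59750055] [ 0.27716941  0.88382999 -0.35979307 -0.11211879]
top 475.61731303682916 281.9526084501503 213.44151765710052 [ 392.03117614   -5.93733988 1373.10015892] [ 0.70930748 -0.70313339  0.03404256 -0.03643395]
```

View pics/top0.png

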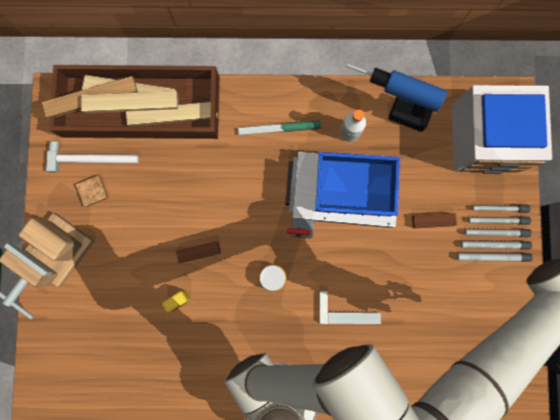

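View pics/scene0.png

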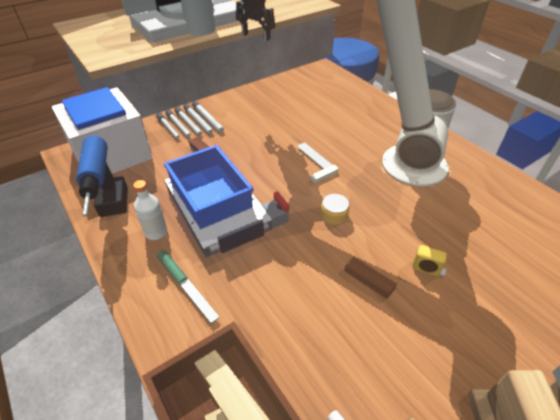

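```bash
cat > h.py <<'E'
import numpy as np, cv2
from bench import *
from scipy.spatial.transform import Rotation as R
def ray(d,uv,z):
    uv=np.atleast_2d(np.array(uv,float))
    c=np.c_[(uv[:,0]-d["cx"])/d["fx"],(uv[:,1]-d["cy"])/d["fy"],np.ones(len(uv))]
    w=R.from_quat(d["rotation"]).apply(c); e=np.array(d["eye"])
    return e+w*((z-e[2])/w[:,2])[:,None]
def proj(d,p):
    c=R.from_quat(d["rotation"]).inv().apply(np.atleast_2d(p)-np.array(d["eye"]))
    return np.c_[c[:,0]/c[:,2]*d["fx"]+d["cx"],c[:,1]/c[:,2]*d["fy"]+d["cy"]]
def blobs(d,lo,hi,amin=30):
    h=cv2.cvtColor(d["image"],cv2.COLOR_RGB2HSV); m=cv2.inRange(h,lo,hi)
    m=cv2.morphologyEx(m,cv2.MORPH_OPEN,np.ones((2,2)))
    cs,_=cv2.findContours(m,cv2.RETR_EXTERNAL,cv2.CHAIN_APPROX_NONE)
    return [c for c in cs if cv2.contourArea(c)>amin]
def rect(d,c,z):
    p=ray(d,c[:,0,:],z)[:,:2].astype(np.float32)
    (x,y),(w,h),a=cv2.minAreaRect(p)
    if w<h: w,h,a=h,w,a+90
    return np.round([x,y,w,h,(a+90)%180-90],1)
def save(d,name,crop=None,k=1):
    im=d["image"][:,:,::-1]
    if crop: x0,y0,x1,y1=crop; im=im[y0:y1,x0:x1]
    cv2.imwrite(f"pics/{name}.png",cv2.resize(im,None,fx=k,fy=k,interpolation=cv2.INTER_CUBIC))
E
python3 - <<'E'
from h import *
d=get_image("top"); save(d,"t1",(160,140,480,290),2.5)
for c in blobs(d,(105,120,60),(125,255,255),200): print("blue",cv2.boundingRect(c),rect(d,c,110))
h=cv2.cvtColor(d["image"],cv2.COLOR_RGB2HSV)
for q in [(198,252),(434,220),(299,232),(293,185),(300,170),(388,220)]: print(q,h[q[1],q[0]])
for lo,hi in [((0,150,80),(5,255,255)),((172,150,60),(180,255,255))]:
  for c in blobs(d,lo,hi,15): print("red",cv2.boundingRect(c),rect(d,c,78))
for c in blobs(d,(0,60,15),(14,255,95),150): print("dark",cv2.boundingRect(c),rect(d,c,24))
E
```

```text
blue (317, 153, 84, 64) [ 598.1 -205.8  217.5  159.8   86.8]
blue (484, 95, 64, 53) [ 776.4 -632.7  169.   145.   -89.8]
blue (387, 72, 60, 39) [ 856.8 -365.9  159.8   63.1   68.7]
(198, 252) [ 11 149  72]
(434, 220) [ 10 149 115]
(299, 232) [  1 201 118]
(293, 185) [ 18  12 104]
(300, 170) [ 18   9 142]
(388, 220) [ 23   4 234]
red (289, 229, 22, 7) [470.7 -49.2  57.9  13.8  85.7]
dark (176, 241, 46, 24) [416.4 233.5 127.3  45.4 -76.4]
dark (401, 147, 34, 11) [ 708.1 -390.9   95.7   27.4  -87.7]
dark (52, 71, 168, 69) [764.5 397.3 510.9 192.9 -68.7]
dark (56, 69, 157, 35) [900.2 436.  458.7 100.   89.5]
dark (0, 0, 560, 42) [1103.4   13.3 1668.5  127.4  -89.6]
```

View pics/t1.png

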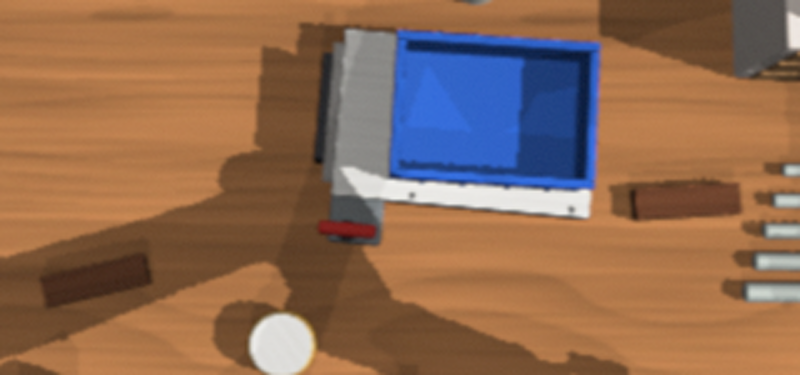

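Run:
```python
from h import *
d=get_image("top")
c=lambda x,y:(160+x/2.5-.3,140+y/2.5-.3)
P=ray(d,[c(347,28),c(332,193),c(590,217)],40)[:,:2]; print(P.round(1))
print("edge yaw",np.degrees(np.arctan2(*(P[0]-P[1])[::-1])),np.linalg.norm(P[0]-P[1]),"front",np.degrees(np.arctan2(*(P[1]-P[2])[::-1]))-90,np.linalg.norm(P[1]-P[2]))
t=np.radians(-4.2);A=np.array([[np.cos(t),-np.sin(t)],[np.sin(t),np.cos(t)]])
for p,q in zip(P,[(95,140),(-95,140),(-95,-150)]): print("origin",p-A@q)
print("from handle",np.array([470.7,-49.2])-A@(-135,120))
print(ray(d,[c(322,108)],72))
h=cv2.cvtColor(d["image"],cv2.COLOR_RGB2HSV)
for c2 in blobs(d,(0,100,30),(12,200,130),150): print("dark",cv2.boundingRect(c2),rect(d,c2,24))
```

```text
[[ 705.2  -46.5]
 [ 515.8  -30.6]
 [ 491.3 -320.5]]
edge yaw -4.7884440766522305 189.98358396729495 front -4.844668692687378 290.8940800401841
origin [ 600.17131372 -179.12800742]
origin [ 600.34057712 -177.18403182]
origin [ 597.01228221 -177.81764196]
from handle [ 596.54887077 -178.76489388]
[[607.25654257 -18.31239626  72.        ]]
dark (177, 242, 44, 22) [413.6 234.1 121.8  37.8 -76.5]
dark (413, 214, 44, 15) [ 508.9 -435.1  122.5   37.9  -87.2]
dark (49, 66, 171, 74) [849.8 432.1 493.4 216.9  90. ]
dark (48, 9, 75, 18) [1112.5  591.1  220.1   49.2  -85.8]
```

Emit:
{"op": "play_rows", "data": {"series": [[17,34,-2,0,0,0.7],[17,34,-2,0,0,0.7],[17,34,-2,0,0,0.7],[17,34,-2,0,0,0.7],[17,34,-2,0,0,0.7],[17,34,-2,0,0,0.7],[17,34,-2,0,0,0.7],[17,34,-2,0,0,0.7],[17,34,-2,0,0,0.7],[17,34,-2,0,0,0.7],[17,34,-2,0,0,0.7],[17,34,-2,0,0,0.7],[17,34,-2,0,0,0.7],[17,34,-2,0,0,0.7],[17,34,-2,0,0,0.7],[17,34,-2,0,0,0.55]], "gripper": 1}}

```text
clock: 1.53
position: [472.4, -46.2, 224.4]
ee_rot: [-0.677, 0.736, -0.0, 0.0]
contact_force: [0.7, -1.3, 0.3]
gripper_width: 85.2
grasp_force: 0.0
```

```bash
cat >> h.py <<'E'
def st():
    s=read_state(); r=R.from_quat(s["ee_rot"]).as_matrix()
    print("t",round(s["clock"],2),"p",s["position"].round(1),"yaw_y",round((np.degrees(np.arctan2(r[1,1],r[0,1]))+90)%180-90,2),"tilt z",r[:,2].round(4),"w",round(s["gripper_width"],1),"gf",round(s["grasp_force"],1),"F",s["contact_force"].round(1),"j",s["joints"].round(2))
E
python3 - <<'E'
from h import *
st()
d=get_image("wrist"); save(d,"w1"); print(d["eye"],d["rotation"])
for lo,hi in [((0,150,80),(5,255,255)),((172,150,60),(180,255,255))]:
  for c in blobs(d,lo,hi,50): print("red",cv2.boundingRect(c),rect(d,c,78))
E
```

```text
t 1.53 p [472.4 -46.2 224.4] yaw_y -4.81 tilt z [ 3.e-04  1.e-04 -1.e+00] w 85.2 gf 0.0 F [ 0.7 -1.3  0.3] j [ 0.25  0.16 -0.4  -0.   -1.02 -0.33]
[ 467.15516902 -122.64593459  340.67634421] [0.04099233 0.98723963 0.15374216 0.0063945 ]
red (266, 160, 17, 73) [474.3 -47.7  63.9  13.9  85.6]
```

View pics/w1.png

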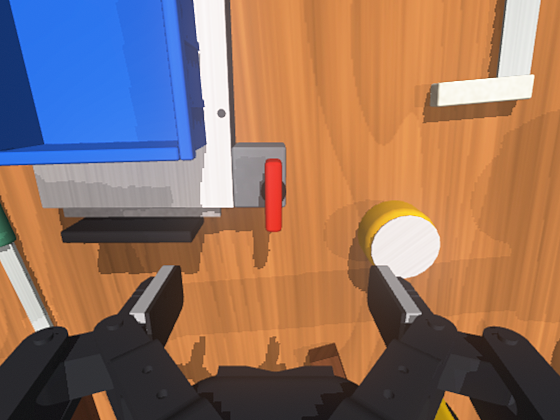

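Emit:
{"op": "play_rows", "data": {"series": [[2,0,-32,0,0,0],[0,0,-32,0,0,0],[0,0,-32,0,0,0],[0,0,-24,0,0,0],[0,0,-16,0,0,0],[0,0,-10,0,0,0],[0,0,-6,0,0,0],[0,0,0,0,0,0],[0,0,0,0,0,0]], "gripper": 1}}

```text
clock: 2.33
position: [474.3, -48.1, 72.5]
ee_rot: [-0.675, 0.737, -0.0, 0.0]
contact_force: [0.5, -0.2, -0.2]
gripper_width: 85.6
grasp_force: 0.0
```

Emit:
{"op": "play_rows", "data": {"series": [[0,0,0,0,0,0],[0,0,0,0,0,0],[0,0,0,0,0,0],[0,0,0,0,0,0],[0,0,0,0,0,0],[0,0,0,0,0,0],[0,0,0,0,0,0],[0,0,0,0,0,0]], "gripper": 0}}

```text
clock: 3.0
position: [474.1, -48.1, 72.7]
ee_rot: [-0.676, 0.737, -0.0, 0.0]
contact_force: [-2.0, 0.7, 5.0]
gripper_width: 14.0
grasp_force: 58.6
```

Emit:
{"op": "play_rows", "data": {"series": [[0,0,0,0,0,0.8],[0,0,0,0,0,0.8],[0,0,0,0,0,0.8],[0,0,0,0,0,0.8],[0,0,0,0,0,0.8],[0,0,0,0,0,0.8],[0,0,0,0,0,0.8],[0,0,0,0,0,0.8],[0,0,0,0,0,0.8],[0,0,0,0,0,0.8],[0,0,0,0,0,0.8],[0,0,0,0,0,0.8],[0,0,0,0,0,0.8],[0,0,0,0,0,0.8],[0,0,0,0,0,0.8],[0,0,0,0,0,0.8],[0,0,0,0,0,0],[0,0,0,0,0,0]]}}

```text
clock: 4.5
position: [474.8, -47.6, 72.7]
ee_rot: [0.987, -0.159, 0.001, -0.0]
contact_force: [0.1, 3.7, 4.8]
gripper_width: 14.5
grasp_force: 58.7
```

Emit:
{"op": "play_rows", "data": {"series": [[0,0,0,0,0,0],[0,0,0,0,0,0],[0,0,0,0,0,0],[0,0,0,0,0,0],[0,0,0,0,0,0],[0,0,30,0,0,0],[0,0,30,0,0,0],[0,0,30,0,0,0],[0,0,30,0,0,0],[0,0,0,0,0,0]], "gripper": 0.6}}

```text
clock: 5.33
position: [477.5, -47.9, 198.3]
ee_rot: [0.987, -0.158, 0.006, -0.001]
contact_force: [0.5, 0.4, 0.0]
gripper_width: 51.2
grasp_force: 0.0
```

Run:
```python
from h import *
st()
for n in ("top","wrist"):
  d=get_image(n)
  for c in blobs(d,(0,150,80),(6,255,255),10): print(n,"red",cv2.boundingRect(c),rect(d,c,78))
save(d,"w2")
```

```text
t 5.33 p [477.5 -47.9 198.3] yaw_y 71.83 tilt z [ 1.240e-02  9.000e-04 -9.999e-01] w 51.2 gf 0.0 F [0.5 0.4 0. ] j [ 0.24  0.19 -0.43  0.   -0.94  1.01]
wrist red (267, 172, 20, 79) [476.3 -47.4  63.3  14.7 -17.6]
```

Emit:
{"op": "play_rows", "data": {"series": [[28,5.6,0,0,0,0.5],[28,5.6,0,0,0,0.5],[28,5.6,0,0,0,0.5],[28,5.6,0,0,0,0.5],[26.5,5.6,0,0,0,0.23],[0,0,0,0,0,0],[0,0,-30,0,0,0],[0,0,-30,0,0,0],[0,0,-30,0,0,0],[0,0,-20,0,0,0],[0,0,-12,0,0,0],[0,0,0,0,0,0],[0,0,0,0,0,0]]}}

```text
clock: 6.52
position: [611.2, -20.5, 68.7]
ee_rot: [0.999, -0.042, -0.002, 0.001]
contact_force: [-0.6, -0.2, 0.3]
gripper_width: 51.2
grasp_force: 0.0
```

Emit:
{"op": "play_rows", "data": {"series": [[0,0,0,0,0,0],[0,0,0,0,0,0],[0,0,0,0,0,0],[0,0,0,0,0,0],[0,0,0,0,0,0],[0,0,0,0,0,0],[0,0,0,0,0,0]], "gripper": 0}}

```text
clock: 7.1
position: [613.1, -20.1, 71.6]
ee_rot: [0.999, -0.042, 0.001, -0.0]
contact_force: [-2.2, 0.4, 6.4]
gripper_width: 11.3
grasp_force: 59.6
```

Run:
```python
from h import *
st()
```

```text
t 7.1 p [613.1 -20.1  71.6] yaw_y 85.18 tilt z [ 0.0018  0.     -1.    ] w 11.3 gf 59.6 F [-2.2  0.4  6.4] j [ 0.23  0.55 -0.24  0.   -0.78  1.26]
```

Emit:
{"op": "play_rows", "data": {"series": [[0.5,6,0,0,0,0],[1,12,0,0,0,0],[1.6,19,0,0,0,0],[1.6,19,0,0,0,0],[1.6,19,0,0,0,0],[1.6,19,0,0,0,0],[1.6,19,0,0,0,0],[1.6,19,0,0,0,0],[1.6,19,0,0,0,0],[1.6,19,0,0,0,0],[1.6,19,0,0,0,0],[1.6,19,0,0,0,0],[1.6,19,0,0,0,0],[1,12,0,0,0,0],[0.7,9,0,0,0,0],[0,0,0,0,0,0],[0,0,0,0,0,0],[0,0,0,0,0,0]]}}

```text
clock: 8.6
position: [633.5, 229.1, 71.7]
ee_rot: [0.999, -0.042, 0.001, -0.001]
contact_force: [-2.5, 1.2, 5.3]
gripper_width: 10.8
grasp_force: 59.6
```

Run:
```python
from h import *
st()
d=get_image("top"); save(d,"t3",(160,140,480,290),2.5)
for c in blobs(d,(0,150,80),(6,255,255),4)+blobs(d,(174,150,80),(180,255,255),4): print("red",cv2.boundingRect(c),rect(d,c,32))
```

```text
t 8.6 p [633.5 229.1  71.7] yaw_y 85.22 tilt z [ 0.0015  0.0013 -1.    ] w 10.8 gf 59.6 F [-2.5  1.2  5.3] j [ 0.59  0.63 -0.07 -0.   -0.87  0.9 ]
red (295, 222, 10, 22) [473.2 -50.5  63.5  15.2 -18.1]
```

View pics/t3.png

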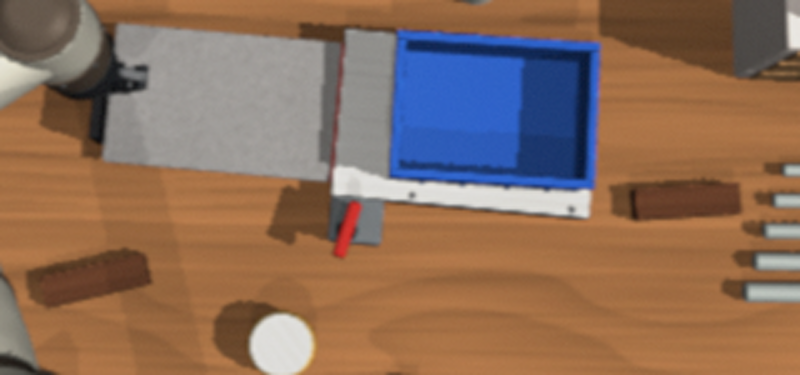

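Emit:
{"op": "play_rows", "data": {"series": [[0,0,0,0,0,0],[0,0,0,0,0,0],[0,0,0,0,0,0],[0,0,25,0,0,0],[0,0,35,0,0,0],[0,0,35,0,0,0],[0,0,25,0,0,0],[0,0,0,0,0,0]], "gripper": 0.6}}

```text
clock: 9.32
position: [636.4, 228.9, 197.5]
ee_rot: [0.999, -0.042, 0.006, -0.003]
contact_force: [-0.4, -0.1, 0.8]
gripper_width: 51.7
grasp_force: 0.0
```

Emit:
{"op": "play_rows", "data": {"series": [[-15.9,-27.5,0,0,0,-0.22],[-15.9,-27.5,0,0,0,-0.22],[-15.9,-27.5,0,0,0,-0.22],[-15.9,-27.5,0,0,0,-0.22],[-15.9,-27.5,0,0,0,-0.22],[-15.9,-27.5,0,0,0,-0.22],[-15.9,-27.5,0,0,0,-0.22],[-15.9,-27.5,0,0,0,-0.22],[-15.9,-27.5,0,0,0,-0.22],[-15.9,-27.5,0,0,0,-0.22],[0,0,0,0,0,0],[0,0,0,0,0,0]]}}

```text
clock: 10.32
position: [473.4, -48.4, 190.2]
ee_rot: [0.987, -0.158, -0.0, -0.0]
contact_force: [0.2, 1.1, 0.5]
gripper_width: 51.2
grasp_force: 0.0
```

Run:
```python
from h import *
st()
d=get_image("wrist")
for c in blobs(d,(0,150,80),(6,255,255),40): print("red",cv2.boundingRect(c),rect(d,c,78),rect(d,c,32))
```

```text
t 10.32 p [473.4 -48.4 190.2] yaw_y 71.8 tilt z [-1.e-04  0.e+00 -1.e+00] w 51.2 gf 0.0 F [0.2 1.1 0.5] j [ 0.24  0.2  -0.44 -0.   -0.93  1.01]
red (265, 169, 20, 81) [476.6 -47.7  63.4  14.4 -18.1] [462.1 -42.9  76.2  17.3 -18.1]
red (194, 0, 24, 81) [599.4 -41.6  47.8   1.6  -4.8] [609.7 -35.5  57.4   1.9  -4.8]
```

Emit:
{"op": "play_rows", "data": {"series": [[1.5,0.5,-30,0,0,0],[0,0,-30,0,0,0],[0,0,-30,0,0,0],[0,0,-18,0,0,0],[0,0,-10,0,0,0],[0,0,0,0,0,0],[0,0,0,0,0,0]]}}

```text
clock: 10.95
position: [476.4, -46.0, 71.8]
ee_rot: [0.988, -0.156, -0.001, 0.0]
contact_force: [0.3, 0.3, 0.7]
gripper_width: 51.4
grasp_force: 0.0
```

Emit:
{"op": "play_rows", "data": {"series": [[0,0,0,0,0,0],[0,0,0,0,0,0],[0,0,0,0,0,0],[0,0,0,0,0,0],[0,0,0,0,0,0],[0,0,0,0,0,0],[0,0,0,0,0,0]], "gripper": 0}}

```text
clock: 11.53
position: [476.1, -47.7, 73.6]
ee_rot: [0.988, -0.157, 0.001, 0.001]
contact_force: [0.1, -6.3, 3.0]
gripper_width: 14.0
grasp_force: 59.6
```

Emit:
{"op": "play_rows", "data": {"series": [[0,0,0,0,0,-0.8],[0,0,0,0,0,-0.8],[0,0,0,0,0,-0.8],[0,0,0,0,0,-0.8],[0,0,0,0,0,-0.8],[0,0,0,0,0,-0.8],[0,0,0,0,0,-0.8],[0,0,0,0,0,-0.8],[0,0,0,0,0,-0.8],[0,0,0,0,0,-0.8],[0,0,0,0,0,-0.8],[0,0,0,0,0,-0.8],[0,0,0,0,0,-0.8],[0,0,0,0,0,-0.8],[0,0,0,0,0,-0.8],[0,0,0,0,0,-0.8],[0,0,0,0,0,-0.1],[0,0,0,0,0,0],[0,0,0,0,0,0]]}}

```text
clock: 13.12
position: [474.1, -49.1, 73.5]
ee_rot: [-0.674, 0.739, -0.0, -0.003]
contact_force: [-3.4, -12.8, 6.4]
gripper_width: 14.3
grasp_force: 60.4
```

Emit:
{"op": "play_rows", "data": {"series": [[0,0,0,0,0,0],[0,0,0,0,0,0],[0,0,0,0,0,0],[0,0,0,0,0,0],[0,0,30,0,0,0],[0,0,30,0,0,0],[0,0,30,0,0,0],[0,0,30,0,0,0],[0,0,0,0,0,0],[0,0,0,0,0,0]], "gripper": 0.6}}

```text
clock: 13.95
position: [477.0, -46.0, 194.3]
ee_rot: [-0.673, 0.74, -0.001, 0.002]
contact_force: [0.2, 0.3, -0.5]
gripper_width: 51.2
grasp_force: 0.0
```

Run:
```python
from h import *
st()
d=get_image("wrist")
for c in blobs(d,(0,150,80),(6,255,255),40): print("red",cv2.boundingRect(c),rect(d,c,78),rect(d,c,32))
d=get_image("top"); save(d,"t4")
for c2 in blobs(d,(0,100,30),(12,200,130),100): print("dark",cv2.boundingRect(c2),rect(d,c2,24))
for c in blobs(d,(105,120,60),(125,255,255),200): print("blue",cv2.boundingRect(c),rect(d,c,110))
```

```text
t 13.95 p [477.  -46.  194.3] yaw_y -5.43 tilt z [ 0.0051  0.0014 -1.    ] w 51.2 gf 0.0 F [ 0.2  0.3 -0.5] j [ 0.24  0.19 -0.43 -0.   -0.94 -0.34]
red (271, 165, 20, 81) [474.2 -48.2  64.1  14.3  84.4] [475.  -33.5  76.7  17.2  84.4]
dark (177, 249, 18, 15) [404.8 272.1  44.8  36.4 -75.5]
dark (413, 214, 45, 15) [ 509.6 -436.   124.2   36.8  -87. ]
dark (50, 66, 170, 74) [849.9 432.  492.4 216.8  90. ]
dark (76, 16, 45, 9) [1100.7  551.8  130.7   24.9  -89.6]
dark (368, 6, 36, 13) [1130.9 -303.1  104.    35.6   86.9]
blue (318, 153, 83, 64) [ 598.2 -205.5  217.8  159.9   86.8]
blue (484, 95, 64, 53) [ 776.7 -632.7  169.2  144.9  -89.6]
blue (387, 72, 60, 39) [ 857.4 -366.2  159.7   61.7   68.5]
```

View pics/t4.png

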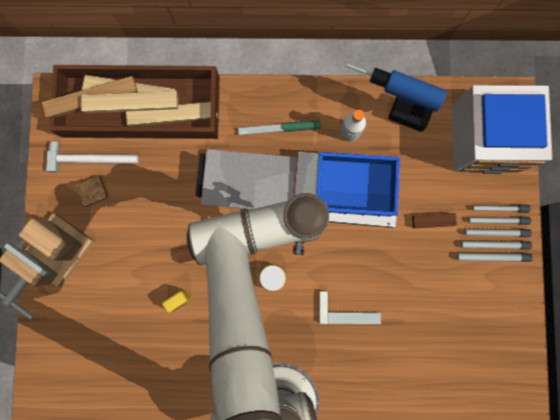

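Emit:
{"op": "play_rows", "data": {"series": [[-6.2,28,0,0,0,0.32],[-6.2,28,0,0,0,0.32],[-6.2,28,0,0,0,0.32],[-6.2,28,0,0,0,0.32],[-6.2,28,0,0,0,0.32],[-6.2,28,0,0,0,0.32],[-6.2,28,0,0,0,0.32],[-6.2,28,0,0,0,0.32],[-6.2,28,0,0,0,0.32],[-6.2,28,0,0,0,0.3],[0,0,0,0,0,0],[0,0,0,0,0,0]], "gripper": 0.8}}

```text
clock: 15.05
position: [412.9, 234.2, 190.7]
ee_rot: [0.787, -0.617, -0.0, 0.002]
contact_force: [-0.8, 0.2, -0.1]
gripper_width: 68.3
grasp_force: 0.0
```

Run:
```python
from h import *
st()
d=get_image("wrist"); save(d,"w5")
for c in blobs(d,(0,90,20),(13,220,140),300): print("dark",cv2.boundingRect(c),rect(d,c,24))
```

```text
t 15.05 p [412.9 234.2 190.7] yaw_y 13.76 tilt z [-0.0026 -0.0025 -1.    ] w 68.3 gf 0.0 F [-0.8  0.2 -0.1] j [ 0.86  0.19 -0.44 -0.   -0.94 -0.62]
dark (108, 377, 41, 43) [522.4 511.4  62.3  46.3 -76.4]
dark (304, 367, 43, 32) [303.1 438.9  52.2  38.2  81.8]
dark (531, 344, 29, 40) [ 69.5 351.3  42.6  33.9  64.9]
dark (192, 328, 23, 52) [448.  427.6  69.1  21.4 -85.5]
dark (422, 321, 43, 31) [202.2 344.1  57.7  21.5 -36.9]
dark (383, 290, 38, 37) [259.1 327.9  60.1  24.8 -30.4]
dark (180, 260, 26, 75) [469.4 362.2  89.2  24.7  81.4]
dark (337, 257, 45, 86) [301.8 325.  101.5  34.8 -58.1]
dark (534, 203, 26, 86) [144.6 225.1  90.   24.  -61.1]
dark (0, 149, 79, 64) [ 6.239e+02  2.745e+02  6.790e+01  4.490e+01 -3.000e-01]
dark (239, 129, 52, 135) [421.  242.9 128.4  45.  -76. ]
dark (339, 0, 89, 67) [366.1  89.   66.1  45.9  -9.6]
dark (134, 0, 24, 102) [543.1 145.5  78.5   4.4  85.3]
```

View pics/w5.png

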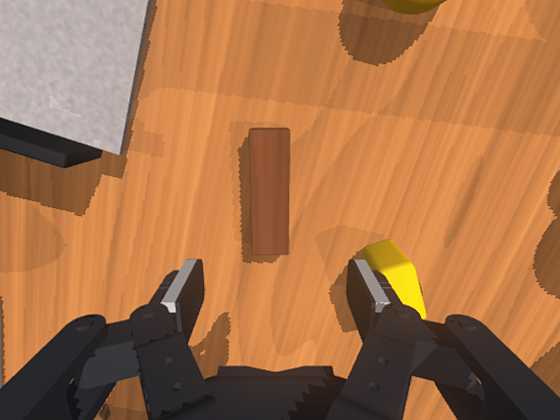

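```bash
cat >> h.py <<'E'
def quad(d,uv,z):
    p=ray(d,uv,z)[:,:2]; print(p.round(1).tolist(),"c",p.mean(0).round(1),"L",np.linalg.norm(p[0]-p[3]).round(1),"W",np.linalg.norm(p[0]-p[1]).round(1),"len yaw",np.degrees(np.arctan2(*((p[0]+p[1])-(p[2]+p[3]))[::-1])).round(1))
E
python3 - <<'E'
from h import *
d=get_image("wrist")
h=cv2.cvtColor(d["image"],cv2.COLOR_RGB2HSV)
print(h[190,236:296].tolist()); 
quad(d,[(250,128),(290,128),(288,254),(249,254)],24)
E
```

```text
[[13, 164, 202], [13, 165, 202], [13, 165, 209], [13, 164, 185], [13, 163, 142], [13, 163, 127], [13, 161, 133], [13, 164, 135], [13, 163, 133], [13, 162, 132], [13, 164, 129], [13, 165, 130], [13, 162, 132], [13, 166, 118], [11, 161, 114], [10, 163, 133], [10, 161, 138], [11, 162, 137], [11, 161, 136], [11, 162, 134], [10, 164, 134], [11, 163, 138], [11, 161, 144], [11, 164, 146], [10, 161, 147], [10, 164, 146], [11, 164, 146], [10, 163, 147], [10, 162, 145], [11, 163, 142], [10, 160, 143], [10, 162, 145], [10, 162, 146], [10, 161, 146], [10, 162, 145], [10, 164, 145], [10, 165, 142], [11, 163, 139], [11, 162, 135], [11, 166, 135], [10, 164, 137], [11, 164, 135], [11, 164, 134], [11, 164, 134], [11, 166, 135], [11, 164, 137], [10, 162, 140], [10, 161, 141], [10, 160, 137], [11, 162, 134], [11, 164, 132], [11, 162, 132], [10, 160, 123], [13, 165, 178], [13, 165, 212], [13, 164, 209], [13, 164, 211], [13, 164, 214], [13, 163, 214], [13, 166, 211]]
[[448.7, 181.9], [415.2, 173.7], [387.0, 289.9], [424.0, 298.9]] c [418.7 236.1] L 119.6 W 34.5 len yaw -77.2
```

Emit:
{"op": "play_rows", "data": {"series": [[3.5,1.5,-35,0,0,-0.13],[0,0,-35,0,0,0],[0,0,-35,0,0,0],[0,0,-30,0,0,0],[0,0,-15,0,0,0],[0,0,-10,0,0,0],[0,0,0,0,0,0],[0,0,0,0,0,0]]}}

```text
clock: 15.82
position: [417.4, 233.7, 31.8]
ee_rot: [0.781, -0.624, -0.0, 0.001]
contact_force: [-0.1, -0.0, 0.7]
gripper_width: 68.5
grasp_force: 0.0
```

Emit:
{"op": "play_rows", "data": {"series": [[0,0,0,0,0,0],[0,0,0,0,0,0],[0,0,0,0,0,0],[0,0,0,0,0,0],[0,0,0,0,0,0],[0,0,0,0,0,0]], "gripper": 0}}

```text
clock: 16.32
position: [418.0, 235.5, 33.7]
ee_rot: [0.782, -0.623, 0.0, -0.001]
contact_force: [0.2, -1.7, 6.6]
gripper_width: 34.1
grasp_force: 61.1
```

Emit:
{"op": "play_rows", "data": {"series": [[0,0,20,0,0,0],[0,0,30,0,0,0],[0,0,30,0,0,0],[0,0,30,0,0,0],[0,0,30,0,0,0],[0,0,30,0,0,0],[0,0,0,0,0,0],[0,0,0,0,0,0]]}}

```text
clock: 16.98
position: [417.6, 235.5, 204.2]
ee_rot: [0.782, -0.624, -0.0, -0.003]
contact_force: [-0.3, -0.9, -1.8]
gripper_width: 34.2
grasp_force: 60.3
```

Run:
```python
from h import *
st()
d=get_image("wrist"); save(d,"w6")
```

```text
t 16.98 p [417.6 235.5 204.2] yaw_y 12.83 tilt z [ 0.0031  0.0041 -1.    ] w 34.2 gf 60.3 F [-0.3 -0.9 -1.8] j [ 0.85  0.18 -0.42 -0.   -0.96 -0.63]
```

View pics/w6.png

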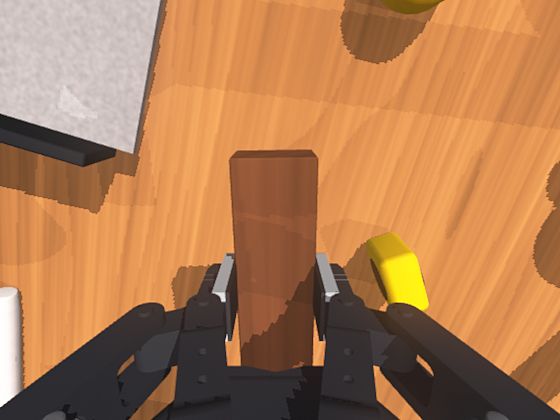

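Emit:
{"op": "play_rows", "data": {"series": [[13.1,-28.3,0,0,0,0.88],[13.1,-28.3,0,0,0,0.88],[13.1,-28.3,0,0,0,0.88],[13.1,-28.3,0,0,0,0.88],[13.1,-28.3,0,0,0,0.88],[13.1,-28.3,0,0,0,0.88],[13.1,-28.3,0,0,0,0.88],[13.1,-28.3,0,0,0,0.88],[13.1,-28.3,0,0,0,0.88],[13.1,-28.3,0,0,0,0.88],[13.1,-28.3,0,0,0,0.88],[13.1,-28.3,0,0,0,0.88],[13.1,-28.3,0,0,0,0.88],[13.1,-28.3,0,0,0,0.88],[0,0,0,0,0,0],[0,0,0,0,0,0]]}}

```text
clock: 18.37
position: [599.8, -162.5, 199.3]
ee_rot: [1.0, -0.03, -0.003, -0.0]
contact_force: [0.4, 0.5, -0.6]
gripper_width: 34.8
grasp_force: 60.3
```

Run:
```python
from h import *
st()
d=get_image("wrist"); save(d,"w7")
```

```text
t 18.37 p [ 599.8 -162.5  199.3] yaw_y 86.55 tilt z [-5.1e-03  7.0e-04 -1.0e+00] w 34.8 gf 60.3 F [ 0.4  0.5 -0.6] j [-0.    0.42 -0.08 -0.   -1.07  1.52]
```

View pics/w7.png

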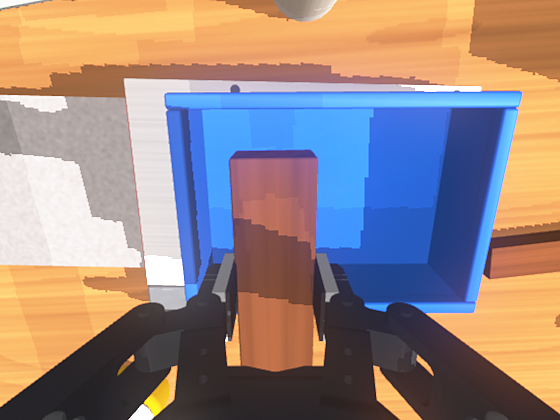

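Run:
```python
from h import *
d=get_image("wrist"); print(d["eye"])
print(ray(d,[(231,151),(317,151),(231,158),(317,158)],190).round(1))
print(ray(d,[(167,100),(520,98),(474,307)],110).round(1))
for c in blobs(d,(105,120,60),(125,255,255),200): print("blue",cv2.boundingRect(c),rect(d,c,110))
```

```text
[ 679.11793491 -165.23054754  315.71850115]
[[ 662.4 -146.9  190. ]
 [ 660.4 -180.5  190. ]
 [ 659.6 -146.7  190. ]
 [ 657.7 -180.5  190. ]]
[[ 684.8  -99.4  110. ]
 [ 673.5 -314.2  110. ]
 [ 524.8 -306.2  110. ]]
blue (168, 92, 355, 221) [ 604.5 -203.8  216.4  157.1   86.9]
```

Emit:
{"op": "play_rows", "data": {"series": [[2,2,-25,0,0,0],[0,0,-25,0,0,0],[0,0,-25,0,0,0],[0,0,-20,0,0,0],[0,0,-12,0,0,0],[0,0,-8,0,0,0],[0,0,-3,0,0,0],[0,0,0,0,0,0],[0,0,0,0,0,0]]}}

```text
clock: 19.22
position: [603.3, -158.9, 85.2]
ee_rot: [1.0, -0.028, 0.001, 0.0]
contact_force: [0.8, 0.9, -0.4]
gripper_width: 34.5
grasp_force: 60.3
```

Emit:
{"op": "play_rows", "data": {"series": [[0,0,-2,0,0,0],[0,0,-2,0,0,0],[0,0,0,0,0,0]]}}

```text
clock: 19.47
position: [602.8, -159.3, 80.6]
ee_rot: [1.0, -0.028, 0.0, -0.0]
contact_force: [0.1, -0.3, -0.4]
gripper_width: 34.3
grasp_force: 60.3
```

Emit:
{"op": "play_rows", "data": {"series": [[0,0,0,0,0,0],[0,0,0,0,0,0],[0,0,0,0,0,0],[0,0,0,0,0,0],[0,0,20,0,0,0],[0,0,30,0,0,0],[0,0,35,0,0,0],[0,0,35,0,0,0],[0,0,0,0,0,0],[0,0,0,0,0,0]], "gripper": 0.55}}

```text
clock: 20.3
position: [604.0, -159.1, 203.2]
ee_rot: [1.0, -0.028, 0.003, -0.0]
contact_force: [-0.5, 0.3, -0.1]
gripper_width: 47.3
grasp_force: 0.0
```

Run:
```python
from h import *
st()
d=get_image("wrist"); save(d,"w8")
d=get_image("top")
for c2 in blobs(d,(0,100,30),(12,200,130),100): print("dark",cv2.boundingRect(c2),rect(d,c2,24))
for c in blobs(d,(105,120,60),(125,255,255),1000): print("blue",cv2.boundingRect(c),rect(d,c,110))
```

```text
t 20.3 p [ 604.  -159.1  203.2] yaw_y 86.78 tilt z [ 6.2e-03  2.0e-04 -1.0e+00] w 47.3 gf 0.0 F [-0.5  0.3 -0.1] j [ 0.    0.42 -0.07 -0.   -1.07  1.51]
dark (414, 214, 44, 15) [ 510.1 -436.5  122.9   37.3  -86.3]
dark (333, 181, 13, 27) [ 584.2 -163.1   76.2   32.7   -2.8]
dark (50, 66, 170, 74) [849.1 431.6 492.5 218.3  90. ]
dark (53, 13, 69, 12) [1105.1  584.6  202.6   34.3  -89.6]
dark (145, 0, 53, 20) [1135.1  335.9  155.8   59.5  -89.6]
blue (317, 158, 83, 59) [ 597.7 -204.4  217.9  158.8   87. ]
blue (484, 95, 64, 53) [ 776.4 -632.7  169.   145.   -89.8]
blue (387, 72, 60, 39) [ 857.3 -366.3  159.3   61.9   68.5]
```

View pics/w8.png

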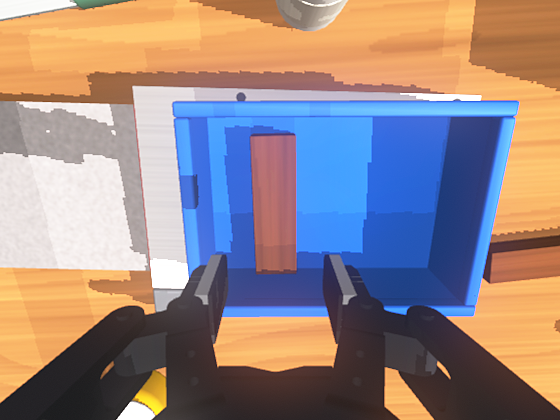

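Emit:
{"op": "play_rows", "data": {"series": [[-5.6,-17.2,0,0,0,-0.87],[-5.6,-17.2,0,0,0,-0.87],[-5.6,-17.2,0,0,0,-0.87],[-5.6,-17.2,0,0,0,-0.87],[-5.6,-17.2,0,0,0,-0.87],[-5.6,-17.2,0,0,0,-0.87],[-5.6,-17.2,0,0,0,-0.87],[-5.6,-17.2,0,0,0,-0.87],[-5.6,-17.2,0,0,0,-0.87],[-5.6,-17.2,0,0,0,-0.87],[-5.6,-17.2,0,0,0,-0.87],[-5.6,-17.2,0,0,0,-0.87],[-5.6,-17.2,0,0,0,-0.87],[-5.6,-17.2,0,0,0,-0.87],[-5.6,-17.2,0,0,0,-0.87],[-5.6,-17.2,0,0,0,-0.87],[0,0,0,0,0,0],[0,0,0,0,0,0]], "gripper": 0.8}}

```text
clock: 21.9
position: [512.1, -434.7, 197.9]
ee_rot: [0.727, -0.687, -0.002, 0.0]
contact_force: [-0.3, -0.1, 0.7]
gripper_width: 68.4
grasp_force: 0.0
```

Run:
```python
from h import *
st()
d=get_image("wrist"); save(d,"w9")
for c in blobs(d,(5,130,90),(11,200,170),1500): print("dark",cv2.boundingRect(c),rect(d,c,24))
d=get_image("scene"); save(d,"s9")
```

```text
t 21.9 p [ 512.1 -434.7  197.9] yaw_y 3.21 tilt z [-0.0034  0.0023 -1.    ] w 68.4 gf 0.0 F [-0.3 -0.1  0.7] j [-0.46  0.51  0.06 -0.   -1.12  0.52]
dark (254, 123, 40, 125) [ 513.5 -436.1  119.5   35.1  -85.7]
```

View pics/w9.png

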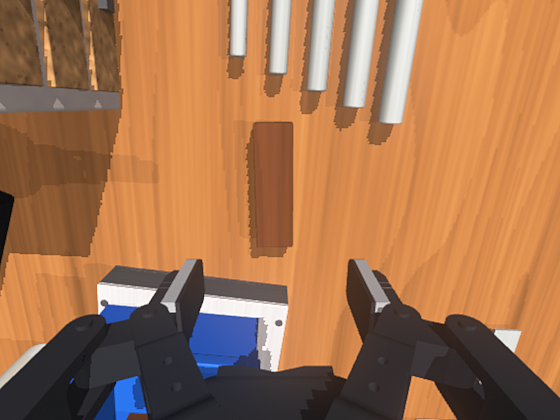

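View pics/s9.png

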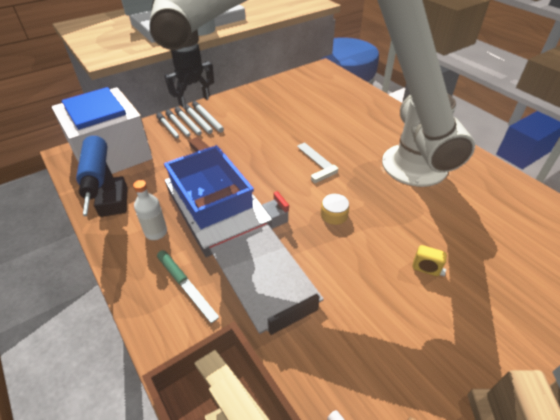

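Emit:
{"op": "play_rows", "data": {"series": [[1.5,-1.5,-35,0,0,0.18],[0,0,-35,0,0,0],[0,0,-35,0,0,0],[0,0,-30,0,0,0],[0,0,-17,0,0,0],[0,0,-11,0,0,0],[0,0,0,0,0,0],[0,0,0,0,0,0]]}}

```text
clock: 22.67
position: [515.2, -435.7, 37.5]
ee_rot: [0.734, -0.679, 0.0, 0.0]
contact_force: [0.0, -0.2, -0.0]
gripper_width: 68.0
grasp_force: 0.0
```

Emit:
{"op": "play_rows", "data": {"series": [[0,0,0,0,0,0],[0,0,0,0,0,0],[0,0,0,0,0,0],[0,0,0,0,0,0],[0,0,0,0,0,0],[0,0,0,0,0,0]], "gripper": 0}}

```text
clock: 23.17
position: [515.7, -436.6, 39.6]
ee_rot: [0.733, -0.68, 0.002, -0.0]
contact_force: [-0.5, 0.9, 6.4]
gripper_width: 34.6
grasp_force: 62.1
```

Emit:
{"op": "play_rows", "data": {"series": [[0,0,20,0,0,0],[0,0,30,0,0,0],[0,0,30,0,0,0],[0,0,30,0,0,0],[0,0,30,0,0,0],[0,0,30,0,0,0],[0,0,0,0,0,0],[0,0,0,0,0,0]]}}

```text
clock: 23.83
position: [515.3, -436.3, 210.0]
ee_rot: [0.733, -0.68, 0.002, -0.001]
contact_force: [0.2, 0.7, -1.4]
gripper_width: 34.2
grasp_force: 61.4
```

Run:
```python
from h import *
st()
```

```text
t 23.83 p [ 515.3 -436.3  210. ] yaw_y 4.31 tilt z [ 0.0048 -0.0022 -1.    ] w 34.2 gf 61.4 F [ 0.2  0.7 -1.4] j [-0.46  0.5   0.07 -0.   -1.14  0.54]
```

Emit:
{"op": "play_rows", "data": {"series": [[5.3,12.3,0,0,0,0.86],[5.3,12.3,0,0,0,0.86],[5.3,12.3,0,0,0,0.86],[5.3,12.3,0,0,0,0.86],[5.3,12.3,0,0,0,0.86],[5.3,12.3,0,0,0,0.86],[5.3,12.3,0,0,0,0.86],[5.3,12.3,0,0,0,0.86],[5.3,12.3,0,0,0,0.86],[5.3,12.3,0,0,0,0.86],[5.3,12.3,0,0,0,0.86],[5.3,12.3,0,0,0,0.86],[5.3,12.3,0,0,0,0.86],[5.3,12.3,0,0,0,0.86],[5.3,12.3,0,0,0,0.86],[5.3,12.3,0,0,0,0.86],[0,0,0,0,0,0],[0,0,0,0,0,0]]}}

```text
clock: 25.33
position: [598.8, -238.4, 205.6]
ee_rot: [1.0, -0.027, -0.002, -0.0]
contact_force: [0.3, -0.4, -0.8]
gripper_width: 34.0
grasp_force: 61.4
```

Run:
```python
from h import *
st()
d=get_image("wrist"); save(d,"w10")
for c in blobs(d,(3,100,60),(12,220,180),1500): print("dark",cv2.boundingRect(c),rect(d,c,192))
```

```text
t 25.33 p [ 598.8 -238.4  205.6] yaw_y 86.86 tilt z [-3.e-03  9.e-04 -1.e+00] w 34.0 gf 61.4 F [ 0.3 -0.4 -0.8] j [-0.13  0.46 -0.01 -0.   -1.11  1.64]
dark (412, 310, 123, 92) [ 547.5 -333.    90.3   14.2   48.6]
dark (241, 229, 73, 72) [ 609.3 -241.4   33.9   32.3   73.8]
dark (20, 70, 198, 32) [ 690.9 -183.2   74.9   10.9  -87.5]
```

View pics/w10.png

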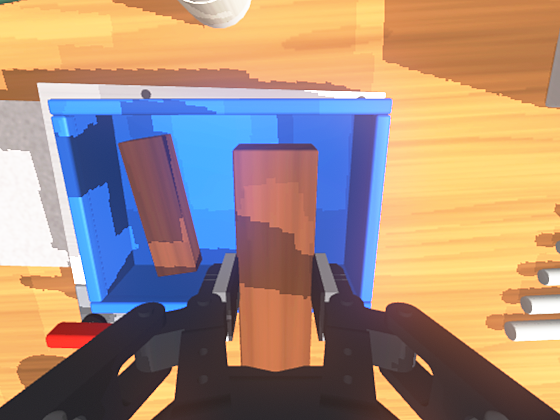

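Emit:
{"op": "play_rows", "data": {"series": [[1,-7,-25,0,0,0],[0,0,-25,0,0,0],[0,0,-25,0,0,0],[0,0,-20,0,0,0],[0,0,-12,0,0,0],[0,0,-8,0,0,0],[0,0,-2,0,0,0],[0,0,0,0,0,0],[0,0,0,0,0,0]]}}

```text
clock: 26.13
position: [601.2, -246.5, 91.5]
ee_rot: [1.0, -0.027, 0.001, 0.0]
contact_force: [0.6, 0.1, -0.4]
gripper_width: 33.9
grasp_force: 61.4
```

Emit:
{"op": "play_rows", "data": {"series": [[0,0,-2,0,0,0],[0,0,-2,0,0,0],[0,0,0,0,0,0]]}}

```text
clock: 26.38
position: [600.5, -246.1, 86.6]
ee_rot: [1.0, -0.027, 0.0, -0.0]
contact_force: [0.6, -0.1, -0.8]
gripper_width: 34.6
grasp_force: 61.4
```

Emit:
{"op": "play_rows", "data": {"series": [[0,0,0,0,0,0],[0,0,0,0,0,0],[0,0,0,0,0,0],[0,0,0,0,0,0],[0,0,20,0,0,0],[0,0,30,0,0,0],[0,0,35,0,0,0],[0,0,35,0,0,0],[0,0,20,0,0,0],[0,0,0,0,0,0]], "gripper": 0.55}}

```text
clock: 27.22
position: [603.0, -247.1, 233.2]
ee_rot: [1.0, -0.027, 0.006, 0.002]
contact_force: [0.8, -0.3, 0.9]
gripper_width: 47.2
grasp_force: 0.0
```

Emit:
{"op": "play_rows", "data": {"series": [[0,-25,0,0,0,0],[0,-25,0,0,0,0],[0,-25,0,0,0,0],[0,0,0,0,0,0],[0,0,0,0,0,0]]}}

```text
clock: 27.63
position: [599.8, -322.2, 225.1]
ee_rot: [1.0, -0.028, -0.001, -0.0]
contact_force: [-0.0, 0.6, -0.8]
gripper_width: 46.8
grasp_force: 0.0
```

Run:
```python
from h import *
st()
d=get_image("wrist"); save(d,"w11")
for c in blobs(d,(105,120,60),(125,255,255),2000): print("blue",cv2.boundingRect(c),rect(d,c,110))
d=get_image("top")
for c in blobs(d,(105,120,60),(125,255,255),1000): print("blue top",cv2.boundingRect(c),rect(d,c,110))
```

```text
t 27.63 p [ 599.8 -322.2  225.1] yaw_y 86.75 tilt z [-1.6e-03  8.0e-04 -1.0e+00] w 46.8 gf 0.0 F [-0.   0.6 -0.8] j [-0.26  0.5   0.12 -0.   -1.19  1.77]
blue (0, 109, 266, 197) [ 603.5 -204.2  218.1  158.1   86.9]
blue top (484, 95, 64, 53) [ 776.7 -632.7  169.1  144.9  -89.6]
blue top (388, 72, 59, 39) [ 857.5 -366.4  159.3   61.4   68.5]
```

View pics/w11.png

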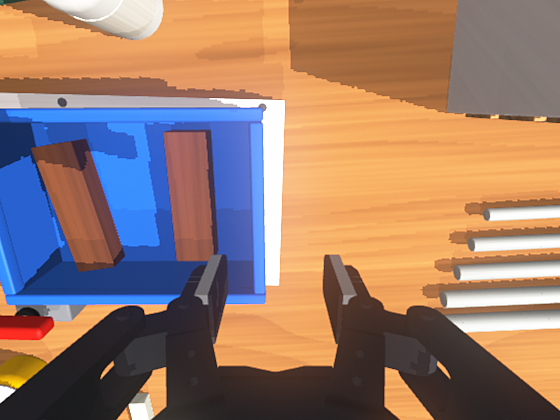

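Emit:
{"op": "play_rows", "data": {"series": [[-0.6,-1.6,0,0,0,-0.85],[-0.6,-1.6,0,0,0,-0.85],[-0.6,-1.6,0,0,0,-0.85],[-0.6,-1.6,0,0,0,-0.85],[-0.6,-1.6,0,0,0,-0.85],[-0.6,-1.6,0,0,0,-0.85],[-0.6,-1.6,0,0,0,-0.85],[-0.6,-1.6,0,0,0,-0.85],[-0.6,-1.6,0,0,0,-0.85],[-0.6,-1.6,0,0,0,-0.85],[-0.6,-1.6,0,0,0,-0.85],[-0.6,-1.6,0,0,0,-0.85],[-0.6,-1.6,0,0,0,-0.85],[-0.6,-1.6,0,0,0,-0.85],[-0.6,-1.6,0,0,0,-0.85],[-0.6,-1.6,0,0,0,-0.85],[-0.6,-1.6,0,0,0,-0.85],[-0.6,-1.6,0,0,0,-0.8],[0,0,0,0,0,0],[0,0,0,0,0,0]], "gripper": 1}}

```text
clock: 29.4
position: [589.8, -349.0, 226.3]
ee_rot: [-0.679, 0.734, 0.0, 0.0]
contact_force: [0.3, -0.2, 0.4]
gripper_width: 85.2
grasp_force: 0.0
```

Run:
```python
from h import *
st()
d=get_image("wrist")
for c in blobs(d,(105,120,60),(125,255,255),2000): print("blue",cv2.boundingRect(c),rect(d,c,110))
for p in [(590,-350,50),(532,-345,50),(647,-355,50)]: print(proj(d,p).round())
```

```text
t 29.4 p [ 589.8 -349.   226.3] yaw_y -4.43 tilt z [-0.e+00  2.e-04 -1.e+00] w 85.2 gf 0.0 F [ 0.3 -0.2  0.4] j [-0.3   0.51  0.13 -0.   -1.19  0.22]
blue (174, 227, 195, 160) [ 599.6 -254.7  159.3  157.9   87. ]
[[276. 189.]]
[[337. 190.]]
[[215. 188.]]
```

Emit:
{"op": "play_rows", "data": {"series": [[0,0,-35,0,0,0],[0,0,-35,0,0,0],[0,0,-35,0,0,0],[0,0,-30,0,0,0],[0,0,-16,0,0,0],[0,0,0,0,0,0],[0,0,0,0,0,0]]}}

```text
clock: 30.03
position: [589.6, -349.7, 74.7]
ee_rot: [-0.679, 0.734, 0.001, -0.001]
contact_force: [-0.3, -1.9, 0.8]
gripper_width: 85.7
grasp_force: 0.0
```

Emit:
{"op": "play_rows", "data": {"series": [[0.5,6,0,0,0,0],[0.5,6,0,0,0,0],[0.5,6,0,0,0,0],[0.5,6,0,0,0,0],[0.5,6,0,0,0,0],[0.5,6,0,0,0,0],[0.5,6,0,0,0,0],[0.5,6,0,0,0,0],[0.5,6,0,0,0,0],[0.5,6,0,0,0,0]]}}

```text
clock: 30.87
position: [594.8, -289.6, 75.5]
ee_rot: [-0.678, 0.735, -0.0, 0.0]
contact_force: [0.2, -4.3, 1.5]
gripper_width: 85.0
grasp_force: 0.0
```

Run:
```python
from h import *
st()
d=get_image("top")
for c in blobs(d,(105,120,60),(125,255,255),800): print("blue top",cv2.boundingRect(c),rect(d,c,110))
```

```text
t 30.87 p [ 594.8 -289.6   75.5] yaw_y -4.62 tilt z [ 4.e-04 -2.e-04 -1.e+00] w 85.0 gf 0.0 F [ 0.2 -4.3  1.5] j [-0.21  0.61 -0.1   0.   -0.86  0.13]
blue top (484, 95, 64, 53) [ 776.5 -632.7  169.3  144.9  -89.7]
blue top (387, 72, 60, 39) [ 857.5 -366.4  159.3   61.4   68.5]
```

Emit:
{"op": "play_rows", "data": {"series": [[0.6,7,0,0,0,0],[0.6,7,0,0,0,0],[0.6,7,0,0,0,0],[0.6,7,0,0,0,0],[0.6,7,0,0,0,0],[0.6,7,0,0,0,0],[0.6,7,0,0,0,0],[0.6,7,0,0,0,0],[0.6,7,0,0,0,0],[0.6,7,0,0,0,0],[0.6,6,0,0,0,0],[0.5,5,0,0,0,0],[0.3,4,0,0,0,0],[0.2,2,0,0,0,0],[0,0,0,0,0,0]]}}

```text
clock: 32.17
position: [602.2, -202.2, 75.1]
ee_rot: [-0.678, 0.735, 0.0, 0.0]
contact_force: [-0.6, -0.4, 0.2]
gripper_width: 85.6
grasp_force: 0.0
```

Run:
```python
from h import *
st()
for n in("scene","wrist","top"):
  d=get_image(n)
  for c in blobs(d,(105,120,60),(125,255,255),1000): print(n,"blue",cv2.boundingRect(c),rect(d,c,110))
```

```text
t 32.17 p [ 602.2 -202.2   75.1] yaw_y -4.6 tilt z [-3.e-04  7.e-04 -1.e+00] w 85.6 gf 0.0 F [-0.6 -0.4  0.2] j [-0.07  0.57 -0.18 -0.   -0.82 -0.01]
scene blue (183, 172, 94, 91) [620.5 -52.8 262.4 165.8  86.2]
scene blue (508, 113, 52, 42) [-294.6  176.4  220.7  123.2   14.2]
scene blue (63, 88, 62, 41) [ 744.2 -713.3  202.7  152.9  -90. ]
wrist blue (169, 290, 196, 91) [ 606.1 -214.1   60.8   32.8    3.5]
top blue (484, 95, 64, 53) [ 776.5 -632.7  169.   144.9  -89.7]
top blue (387, 72, 60, 39) [ 857.5 -366.4  159.3   61.4   68.5]
```

Emit:
{"op": "play_rows", "data": {"series": [[0.6,7,0,0,0,0],[0.6,7,0,0,0,0],[0.6,7,0,0,0,0],[0.6,7,0,0,0,0],[0.6,7,0,0,0,0],[0.6,7,0,0,0,0],[0.6,7,0,0,0,0],[0.6,7,0,0,0,0],[0.6,7,0,0,0,0],[0.6,7,0,0,0,0],[0.6,7,0,0,0,0],[0.6,7,0,0,0,0],[0.6,7,0,0,0,0],[0.6,7,0,0,0,0],[0.6,7,0,0,0,0],[0.6,7,0,0,0,0],[0.6,7,0,0,0,0],[0.5,6,0,0,0,0],[0.4,5,0,0,0,0],[0.3,4,0,0,0,0]]}}

```text
clock: 33.98
position: [613.7, -68.4, 75.3]
ee_rot: [-0.678, 0.735, 0.0, -0.0]
contact_force: [0.2, -1.7, -1.2]
gripper_width: 85.2
grasp_force: 0.0
```

Emit:
{"op": "play_rows", "data": {"series": [[0.3,4,0,0,0,0],[0.3,3,0,0,0,0],[0.2,2,0,0,0,0],[0,0,0,0,0,0]]}}

```text
clock: 34.32
position: [614.7, -59.5, 75.4]
ee_rot: [-0.678, 0.735, -0.0, 0.0]
contact_force: [0.3, -1.0, 0.3]
gripper_width: 85.2
grasp_force: 0.0
```

Run:
```python
from h import *
st()
for n in("scene","top"):
  d=get_image(n)
  for c in blobs(d,(105,120,60),(125,255,255),700): print(n,"blue",cv2.boundingRect(c),rect(d,c,102))
```

```text
t 34.32 p [614.7 -59.5  75.4] yaw_y -4.59 tilt z [ 5.e-04  3.e-04 -1.e+00] w 85.2 gf 0.0 F [ 0.3 -1.   0.3] j [ 0.17  0.55 -0.22 -0.   -0.8  -0.25]
scene blue (204, 204, 105, 107) [627.9  78.7 258.4 164.2  83.3]
scene blue (79, 137, 27, 41) [ 820.2 -473.4  184.5   62.8   68.8]
scene blue (506, 113, 54, 42) [-301.1  173.3  239.3  124.8   15. ]
scene blue (63, 88, 62, 41) [ 742.4 -728.4  205.1  154.7  -90. ]
top blue (484, 95, 64, 53) [ 779.  -636.7  170.1  145.8  -89.7]
top blue (387, 72, 60, 39) [ 860.6 -368.8  160.3   61.5   68.5]
```

Emit:
{"op": "play_rows", "data": {"series": [[0.3,4,0,0,0,0],[0.4,5,0,0,0,0],[0.4,5,0,0,0,0],[0.4,5,0,0,0,0],[0.3,4,0,0,0,0],[0.2,3,0,0,0,0],[0.1,2,0,0,0,0],[0,0,0,0,0,0],[0,0,0,0,0,0]]}}

```text
clock: 35.17
position: [616.8, -31.5, 75.4]
ee_rot: [-0.678, 0.735, -0.0, 0.0]
contact_force: [0.0, -0.4, -0.4]
gripper_width: 85.4
grasp_force: 0.0
```

Emit:
{"op": "play_rows", "data": {"series": [[-0.8,-8,0,0,0,0],[-2,-20,0,0,0,0],[-2.5,-30,0,0,0,0],[-2.5,-30,15,0,0,0],[-2.5,-30,35,0,0,0],[-2.5,-30,35,0,0,0],[-2.5,-30,35,0,0,0],[-2.5,-30,0,0,0,0],[-2.5,-35,0,0,0,0],[-2.5,-35,0,0,0,0],[-2.5,-35,0,0,0,0],[-2.5,-35,0,0,0,0],[-2.5,-35,0,0,0,0],[-2.5,-35,0,0,0,0],[0,0,0,0,0,0],[0,0,0,0,0,0]]}}

```text
clock: 36.5
position: [583.2, -443.6, 184.0]
ee_rot: [-0.677, 0.736, 0.0, 0.0]
contact_force: [0.5, 0.6, 0.0]
gripper_width: 85.6
grasp_force: 0.0
```

Run:
```python
from h import *
st()
d=get_image("top")
t=np.radians(-4.8);A=np.array([[np.cos(t),-np.sin(t)],[np.sin(t),np.cos(t)]])
for c in blobs(d,(105,120,60),(125,255,255),700):
  r=rect(d,c,102); print("blue",cv2.boundingRect(c),r,"bed",A.T@(r[:2]-[599,-178]))
for c2 in blobs(d,(0,100,30),(12,200,130),60): print("dark",cv2.boundingRect(c2),rect(d,c2,50))
for c in blobs(d,(0,150,80),(6,255,255),10): print("red",cv2.boundingRect(c),rect(d,c,78),rect(d,c,32))
d=get_image("scene")
for c in blobs(d,(0,150,80),(6,255,255),10): print("red",cv2.boundingRect(c),rect(d,c,32))
```

```text
t 36.5 p [ 583.2 -443.6  184. ] yaw_y -4.84 tilt z [-6.e-04  7.e-04 -1.e+00] w 85.6 gf 0.0 F [0.5 0.6 0. ] j [-0.43  0.62  0.22 -0.   -1.17  0.35]
blue (208, 143, 85, 65) [623.6  86.4 219.9 160.7  85.6] bed [  2.38930256 265.53118693]
blue (484, 95, 64, 53) [ 779.2 -636.9  170.6  143.3   89.3] bed [ 217.96777554 -442.21182574]
blue (388, 72, 59, 37) [ 860.3 -368.7  160.3   62.    68.7] bed [ 276.34094885 -168.1661678 ]
dark (259, 158, 15, 42) [623.2  44.1 118.7  31.5  -4.7]
dark (223, 158, 13, 40) [624.6 149.  111.8  31.6   3.2]
dark (49, 66, 171, 74) [840.7 423.8 483.3 213.3  90. ]
dark (81, 14, 44, 9) [1092.7  528.1  125.7   23.3  -87.8]
dark (366, 7, 25, 10) [1118.5 -275.7   71.2   23.7  -81.1]
dark (519, 4, 20, 13) [1126.8 -714.7   55.3   36.7  -89.6]
dark (454, 0, 31, 12) [1142.1 -541.3   91.9   30.3  -83.4]
dark (154, 0, 42, 12) [1133.1  319.   120.8   33.8  -89.6]
red (288, 229, 23, 7) [469.9 -47.9  61.   15.1  84.1] [472.7 -49.4  63.2  15.6  84.1]
```

Run:
```python
from h import *
t=np.radians(-4.8);A=np.array([[np.cos(t),-np.sin(t)],[np.sin(t),np.cos(t)]])
for n in ("top","scene"):
  d=get_image(n); h=cv2.cvtColor(d["image"],cv2.COLOR_RGB2HSV)
  for x in (-60,0,40):
    ys=np.arange(385,425,2.); P=np.array([[*(A@[x,y]+[599,-178]),72] for y in ys]); u=proj(d,P).round().astype(int)
    print(n,x,[(int(y),int(h[b,a,2])) for y,(a,b) in zip(ys,u)])
  x=88 if n=="scene" else -60
  ys=np.arange(130,158,2.); P=np.array([[*(A@[-70,y]+[599,-178]),32] for y in ys]); u=proj(d,P).round().astype(int)
  print("line",[(int(y),*map(int,d["image"][b,a])) for y,(a,b) in zip(ys,u)])
```

```text
top -60 [(385, 92), (387, 92), (389, 96), (391, 95), (393, 95), (395, 80), (397, 52), (399, 21), (401, 21), (403, 15), (405, 19), (407, 19), (409, 24), (411, 39), (413, 69), (415, 69), (417, 94), (419, 106), (421, 106), (423, 106)]
top 0 [(385, 118), (387, 100), (389, 100), (391, 100), (393, 96), (395, 77), (397, 77), (399, 36), (401, 14), (403, 15), (405, 15), (407, 25), (409, 26), (411, 26), (413, 37), (415, 69), (417, 94), (419, 94), (421, 99), (423, 100)]
top 40 [(385, 96), (387, 95), (389, 95), (391, 96), (393, 96), (395, 85), (397, 58), (399, 23), (401, 23), (403, 10), (405, 22), (407, 22), (409, 29), (411, 26), (413, 50), (415, 50), (417, 80), (419, 97), (421, 97), (423, 100)]
line [(130, 220, 219, 214), (132, 221, 219, 215), (134, 221, 221, 217), (136, 222, 221, 217), (138, 220, 215, 211), (140, 185, 169, 165), (142, 185, 169, 165), (144, 130, 99, 97), (146, 127, 112, 110), (148, 146, 143, 139), (150, 146, 143, 139), (152, 148, 145, 142), (154, 141, 137, 135), (156, 141, 137, 135)]
scene -60 [(385, 122), (387, 155), (389, 161), (391, 190), (393, 190), (395, 206), (397, 208), 
[... 217 characters left out ...]
12), (395, 113), (397, 115), (399, 116), (401, 114), (403, 114), (405, 76), (407, 57), (409, 52), (411, 52), (413, 51), (415, 52), (417, 51), (419, 51), (421, 50), (423, 50)]
scene 40 [(385, 112), (387, 111), (389, 111), (391, 112), (393, 112), (395, 112), (397, 114), (399, 116), (401, 115), (403, 108), (405, 75), (407, 54), (409, 50), (411, 50), (413, 49), (415, 47), (417, 45), (419, 45), (421, 45), (423, 43)]
line [(130, 93, 98, 131), (132, 92, 96, 131), (134, 92, 96, 131), (136, 90, 95, 130), (138, 90, 95, 130), (140, 92, 97, 132), (142, 90, 95, 130), (144, 89, 94, 130), (146, 89, 95, 130), (148, 88, 93, 130), (150, 88, 93, 130), (152, 87, 93, 129), (154, 87, 93, 129), (156, 86, 92, 129)]
```

```bash
python3 -c "
from bench import *
print(job_done())"
```

```text
the job is handed in; nothing more can be done
None
```

The job is handed in with no verdict returned: by my last measurements the leaf is out about 0.25 m and locked, both walnut blanks I found are in the tote, and the tote sits on the leaf about 265 mm out and 2 mm off centre, with the robot clear.

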